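Service the bakery's rodent-trap station for the night

TASK

Get the grey rodent-trap station on the bakery bench ready for the night. First clear every old bait block out of its tray into the white waste tub; then set the snap trap, drawing its sprung jaw right back until the catch hooks it and it stays back by itself. Then, without setting the trap off, shut the lid and give the lock knob on it its full quarter turn clockwise so that the lid is drawn down tight; leave the tub standing and the loaf, the jam jar and the white ramekin where they are.

Things in the scene. Friction and masses are not known exactly. Their poses are not given: they have to be found in the camera images.
- station: the station's tray, grey plastic, fixed, 260 mm (its x) by 220 mm (its y), floor 4 mm thick, rim 16 mm high, rubber seal along the -y rim up to 19 mm. Origin under its centre on the bench, z up. Bait blocks lie around y = -45 mm and beyond the trap's ends; the snap trap's black base is fixed over x = -78 to +78, y = 0 to +70 mm, its top 9 mm above the bench. The lid is hinged along the +y rim
- tower_top (a point): top of the thin lock tower fixed in the middle of the tray's -y rim, 36 mm along the station's x, reaching from the rim 16 mm inwards, 67 mm high; keep clear of it when reaching for the blocks
- block0_center (a point): old grain-and-wax bait block, olive-brown, 34 mm (its x) by 28 by 28 mm, about 30 g, firm; this point is its centre, with the block's axes; it may be absent. At the start it stands on the tray floor, so its centre is 18 mm above the bench
- block1_center (a point): old grain-and-wax bait block, olive-brown, 34 mm (its x) by 28 by 28 mm, about 30 g, firm; this point is its centre, with the block's axes; it may be absent. At the start it stands on the tray floor, so its centre is 18 mm above the bench
- block2_center (a point): old grain-and-wax bait block, olive-brown, 34 mm (its x) by 28 by 28 mm, about 30 g, firm; this point is its centre, with the block's axes; it may be absent. At the start it stands on the tray floor, so its centre is 18 mm above the bench
- block3_center (a point): old grain-and-wax bait block, olive-brown, 34 mm (its x) by 28 by 28 mm, about 30 g, firm; this point is its centre, with the block's axes; it may be absent. At the start it stands on the tray floor, so its centre is 18 mm above the bench
- block4_center (a point): old grain-and-wax bait block, olive-brown, 34 mm (its x) by 28 by 28 mm, about 30 g, firm; this point is its centre, with the block's axes; it may be absent. At the start it stands on the tray floor, so its centre is 18 mm above the bench
- block5_center (a point): old grain-and-wax bait block, olive-brown, 34 mm (its x) by 28 by 28 mm, about 30 g, firm; this point is its centre, with the block's axes; it may be absent. At the start it stands on the tray floor, so its centre is 18 mm above the bench
- tub: white plastic waste tub, open at the top, loose, about 0.7 kg, 160 mm (its x) by 140 mm (its y) outside, walls and floor 4 mm, 85 mm high; origin under its centre, z up
- jaw (a joint): snap trap's jaw, rad: 0 shut (lying towards the station's +x), grows as it is drawn up and back over its hinge; the catch clicks in by 2.55, the stop is at 2.72, let go it settles on the catch at about 2.47. Let go before the click, it snaps shut. The spring pulls with about 2.5 N at the bar when shut, 4.5 N when drawn back
- jaw_bar (a point): middle of the jaw's round steel cross-bar, 10 mm thick, 58 mm long along the station's y, 68 mm from the jaw's hinge axis; it moves with the jaw. Shut, it lies 26 mm above the bench with 12 mm of free room under it and 25 mm between it and the treadle behind it; the jaw's side arms (6 mm) lie 26 mm to either side of this point
- jaw_hinge (a point): middle of the jaw's hinge axis, which runs along the station's y, 44 mm above the bench. With the jaw at 0 the bar lies from here towards the station's +x, 15 degrees below level; drawing turns it up, over the top and down towards -x (at 2.47 it is 127 degrees from +x)
- treadle (a point): top of the bait cup on the trap's brass treadle plate (24 by 34 mm), the hair trigger, between the jaw's side arms in front of the hinge, 35 mm above the bench; pressing it down by some 4 mm, with about 1.5 N, lets a set jaw go
- lid (a joint): lid, rad: 0 shut tight, grows as it opens. It starts leaning back a little beyond upright, on a stiff hinge (0.5 N m) that holds it wherever it is left, so it can be pushed over and down from behind with shut fingers. Pressed down and let go it rests on the springy seal at about 0.015; only the lock draws it to 0
- lid_hinge (a point): middle of the lid's hinge axis, along the station's x, 16 mm above the bench at the +y rim
- lid_edge (a point): middle of the outer edge of the lid's free side. The lid is a deep grey cover, 0.33 kg: panel 260 mm (x) by 222 mm, side walls 100 mm. In the lid's own axes (this point's; parallel to the station's when shut) the edge lies at y = -222, z = +104 mm from the hinge; x runs along the hinge, z points out of the panel
- cam (a joint): lock knob, rad: 0 to 0.25 at the start (open), 1.57 locked; turns clockwise seen from above the shut lid and stays where it is left. It takes about 0.13 N m
- cam_grip (a point): black bar knob of the cam lock on the lid's panel, 25 mm in from the free edge, half-way along it; bar 46 mm long, 13 mm wide, 24 mm high. The point lies on its axis, 18 mm above the panel, 11 mm below the bar's top; its x axis runs along the bar, z out of the panel. With the knob at 0 the bar lies along the lid's edge
- loaf: round brown loaf on baking paper, 164 mm across, 84 mm high, loose; origin under its centre; leave it alone
- jam_jar: jam jar with a steel lid, 72 mm across, 100 mm high, loose; origin under its centre; leave it alone
- ramekin: white china ramekin (butter pot), 70 mm across, 40 mm high, loose; origin under its centre; leave it alone

How it is judged (in metres and radians):
On the way, in this order (a step that is already met when the one before it is completed fails the run):
1. every bait block lies in the waste tub, let go (x of block0_center in the frame of tub between -0.078 and 0.078 m and y of block0_center in the frame of tub between -0.068 and 0.068 m and z of block0_center in the frame of tub between 0 and 0.085 m and x of block1_center in the frame of tub between -0.078 and 0.078 m and y of block1_center in the frame of tub between -0.068 and 0.068 m and z of block1_center in the frame of tub between 0 and 0.085 m and x of block2_center in the frame of tub between -0.078 and 0.078 m and y of block2_center in the frame of tub between -0.068 and 0.068 m and z of block2_center in the frame of tub between 0 and 0.085 m and x of block3_center in the frame of tub between -0.078 and 0.078 m and y of block3_center in the frame of tub between -0.068 and 0.068 m and z of block3_center in the frame of tub between 0 and 0.085 m and x of block4_center in the frame of tub between -0.078 and 0.078 m and y of block4_center in the frame of tub between -0.068 and 0.068 m and z of block4_center in the frame of tub between 0 and 0.085 m and x of block5_center in the frame of tub between -0.078 and 0.078 m and y of block5_center in the frame of tub between -0.068 and 0.068 m and z of block5_center in the frame of tub between 0 and 0.085 m and contact force between the fingers and anything else below 0.1 N), for 0.2 s.
2. the jaw is held back by its catch alone, nothing touched by the fingers (value of joint jaw above 2.4 rad and contact force between the fingers and anything else below 0.1 N), for 0.4 s.
3. the lid is down (within 9 mm at its free edge) over the set trap (value of joint jaw above 2.4 rad and value of joint lid below 0.04 rad), for 0.2 s.
4. the cam lock is turned home and the lid drawn tight (value of joint jaw above 2.4 rad and value of joint lid below 0.006 rad and value of joint cam above 1.3 rad), for 0.2 s.
At the end, for the whole second after the job is handed in: All bait blocks lie inside the upright tub (tilt under 0.1 rad), the jaw is still hooked back (above 2.4 rad), the lid is drawn tight (below 0.006 rad, about 1.3 mm at its free edge) and the lock knob is turned to at least 1.3 rad (all of step 4 and x of block0_center in the frame of tub between -0.078 and 0.078 m and y of block0_center in the frame of tub between -0.068 and 0.068 m and z of block0_center in the frame of tub between 0 and 0.085 m and x of block1_center in the frame of tub between -0.078 and 0.078 m and y of block1_center in the frame of tub between -0.068 and 0.068 m and z of block1_center in the frame of tub between 0 and 0.085 m and x of block2_center in the frame of tub between -0.078 and 0.078 m and y of block2_center in the frame of tub between -0.068 and 0.068 m and z of block2_center in the frame of tub between 0 and 0.085 m and x of block3_center in the frame of tub between -0.078 and 0.078 m and y of block3_center in the frame of tub between -0.068 and 0.068 m and z of block3_center in the frame of tub between 0 and 0.085 m and x of block4_center in the frame of tub between -0.078 and 0.078 m and y of block4_center in the frame of tub between -0.068 and 0.068 m and z of block4_center in the frame of tub between 0 and 0.085 m and x of block5_center in the frame of tub between -0.078 and 0.078 m and y of block5_center in the frame of tub between -0.068 and 0.068 m and z of block5_center in the frame of tub between 0 and 0.085 m and angle between tub's own z axis and vertical below 0.1 rad); the robot touches nothing.
It fails at once if the lid is brought down over a sprung trap, or the trap goes off under the lid (value of joint lid below 1.2 rad and value of joint jaw below 2.2 rad).
It fails at once if the tub is tipped over (angle between tub's own z axis and vertical above 0.6 rad).
It fails at once if the loaf, the jam jar or the ramekin is moved by more than 30 mm (distance of any of loaf, jam_jar, ramekin from where it was at the start of the episode above 0.03 m).
Of block0, block1, block2, block3, block4, block5 only 3 to 6 are there at a start; the rules pass over those that are not, and their reading is None.
At some moment in a run one of block0, block1, block2, block3, block4, block5, tub may be knocked a few centimetres aside while the robot is not near it.
Once in a run the grip may slacken for a moment while it holds something.
It also fails if it takes over 210 s, if anything falls off the work surface, if the arm or the gripper's body presses on something with over 40 N, if the wrist force passes 120 N, or if a joint passes its speed limit or range.

ROBOT

A 6-joint arm with a two-finger parallel gripper is mounted at the origin on the work surface. World frame = base frame: x ahead of the robot, y to its left, z up, the work surface at z = 0. Lengths are in mm, angles in rad, forces in N, time in s.
With the tool pointing down it reaches from about 250 to 800 mm from the base axis. Payload 8.5 kg.
Tool frame: the origin (TCP) lies midway between the tips of the shut fingers; the grasp point (between the pads) lies 19 mm behind it; z points along the fingers, y is the line along which they close (so a half turn about z gives the same grasp; the last joint's range is limited). The gripper opens to 85 mm and grips with 20 to 120 N. Pads are 22 mm wide; open, the fingers measure 114 mm over their backs; the gripper's body (76 mm by 85 mm) begins 54 mm behind the grasp point. The pads swing forward as they close: fully open they stand 13 mm farther back than shut.
Start: joints at [1.124, 0.238, -0.013, 1.319, 0, 1.571], TCP at [226.822, 473.424, 231.276] pointing down, gripper open.
Joint ranges: [-2.66, 2.66], [-1.03, 1.9], [-1.14, 1.46], [-1.82, 2.27], [-1.45, 1.34], [-3.14, 3.14]. Speed limits (rad/s): [2.22, 2.22, 2.79, 3.14, 3.14, 3.14].

INTERFACE

Orientations are given as a unit quaternion [w, x, y, z].
In Python, from bench import sensors, vision, bot gives the robot as it stands.
- The arm moves only by the tool apply_moves, never from a script. Its argument "increments" is a list of rows, each a list of 6 numbers: the shift along the tool's x, y, z in m, then the turn, a rotation vector about the tool's x, y, z in rad. A call has 1 to 20 rows; each row is the pose to reach, as a shift and turn from the pose commanded when the call began, along the tool's axes at that moment; what a row does not reach only later rows make up. A row lasts 1/10 s, in which the tool goes at most 50 mm and 8.59 degrees, less where a joint would pass 70% of its speed; a pose out of reach is approached as far as the arm can. A call with a gripper value outside its range is refused whole. "grip" is the gripper's target within -1 to 1 (fully open at 1, half-way at 0, shut at -1), set as the call begins (left out, the last holds). The fingers move at their own pace and stop on an object; the grip force is fixed at half the most. Time passes only in rows, so rows that repeat a pose let the fingers close. It gives the time, the measured TCP pose, the force, the opening and the grip force at its end, in the units of the state.
- sensors.get_obs(): the state, without advancing time (a new reading comes with each control period).
- vision.snapshot(name): name is "scene" or "top"; returns the picture (400x640x3 uint8, red, green, blue); there is no depth.
- vision.camera_info(name): a dict with "fx", "fy", "cx", "cy" (pixels), "R" (3x3) and "t" (3): a world point X has camera coordinates R X + t. Camera axes: x right, y down, z forward; pixel columns grow to the right and rows downward; lengths in mm; the calibration is good to about 2 mm. A picture is of the moment at which its call begins. camera_info takes no time and is no camera call.
- bot.sign_off(): hands the job in; it is judged then, once.
Trained networks look in the newest picture that a camera, given by its name, has taken for a name from the list of things; names that differ only in an ending like _2 or _b are one class to them, and where a whole thing is asked for, a point or a joint stands for the part that bears it (a point fixed in the world has none). Each returns a list of dicts, best first, with "score" (0 to 1); they miss things now and then, are a little off and sometimes report something else, mostly with a low value. They report only what shows in the picture. A call takes as long as a camera call.
- vision.trace(target, camera): "region" (400x640 bool, what is visible of it) and "rect" ([left, top, right, bottom] in pixels, round what is visible of it).
- vision.tip_of(target, camera): "uv" ([column, row] in pixels: a listed point, or the origin of a listed thing).
The state is a dict: "time": time; "joints": joint angles; "dq": joint speeds; "effort": joint torques, N m; "eef_pos": TCP position; "ee_rot": TCP orientation; "wrist_force": force on the tool from outside, world axes, zero at the start; "ft_torque": the same for the moment, N m; "gripper_width": finger opening in mm; "grasp_force": force on a finger pad.
Only numpy, scipy, OpenCV 4.12 (cv2) and the standard library are available. Lean on these libraries where they do the work, as an engineer would, in place of code of your own. Each camera call takes 0.05 s, during which the arm holds its last target. There are 200 camera calls.

## Working session

There is one attempt and no reset: what is moved stays moved. The work goes in short steps, Python scripts to look and compute and a tool call to move; the robot and the scene stay as the last step left them, time stands still between calls to the robot, and variables do not carry over. Pictures are saved under pics/ and viewed, at most 14 in all, crops included, and the job is handed in when it is done.

Besides the shell and the picture viewer there is one more tool, called after ">>>" as name([rows], argument=value, ...), one row to a line, values as JSON. apply_moves: Moves the arm, as the interface text tells. Its arguments: {"type":"object","properties":{"increments":{"type":"array","items":{"type":"array","items":{"type":"number"}}},"grip":{"type":"number"}},"required":["increments"]}

```bash
ls; mkdir -p pics; python3 - <<'E'
from bench import sensors, vision, bot
import cv2,numpy as np
for c in("scene","top"):
    im=vision.snapshot(c); cv2.imwrite(f"pics/{c}0.png",im[...,::-1])
    i=vision.camera_info(c); print(c,i['fx'],i['fy'],i['cx'],i['cy'],np.round(i['R'],3).tolist(),np.round(i['t'],1))
    for n in["station","tower_top","block0_center","tub","jaw_bar","jaw_hinge","treadle","lid_hinge","lid_edge","cam_grip","loaf","jam_jar","ramekin"]:
        print(n,[(np.round(d['uv'],1).tolist(),round(float(d['score']),2)) for d in vision.tip_of(n,c)][:7])
print(sensors.get_obs())
E
```

```text
pics
scene 458.4823243563963 458.4823243563963 317.31806521598946 195.5785143370556 [[-0.584, 0.812, 0.013], [0.541, 0.401, -0.739], [-0.605, -0.424, -0.674]] [ 328.7 -197.3 1649.2]
station [([339.2, 236.7], 0.97)]
tower_top [([307.3, 206.8], 0.93), ([346.9, 207.1], 0.25)]
block0_center [([345.9, 208.9], 0.68)]
tub []
jaw_bar [([338.0, 248.6], 0.73)]
jaw_hinge [([352.3, 225.1], 0.9)]
treadle [([350.8, 233.3], 0.62), ([440.9, 224.6], 0.32), ([333.3, 264.2], 0.17)]
lid_hinge [([375.3, 248.1], 0.91), ([455.7, 230.4], 0.31)]
lid_edge [([444.7, 225.1], 0.96), ([346.6, 207.7], 0.3)]
cam_grip [([443.4, 235.3], 0.68)]
loaf [([209.9, 244.8], 0.72), ([349.0, 232.8], 0.54)]
jam_jar [([456.6, 230.2], 0.97)]
ramekin [([313.9, 170.5], 0.74)]
top 510.7744508443465 510.7744508443465 322.5715053666861 206.37258058702906 [[-0.019, -1.0, 0.005], [-0.993, 0.019, -0.119], [0.119, -0.008, -0.993]] [ -14.4  547.3 1465.6]
station [([295.0, 214.8], 0.85)]
tower_top [([330.1, 212.7], 0.95)]
block0_center [([307.7, 243.1], 0.64)]
tub [([435.8, 229.8], 0.96)]
jaw_bar [([282.7, 193.8], 0.75)]
jaw_hinge []
treadl
[... 342 characters left out ...]
: array([ 1.12400577e+00,  2.38202227e-01, -1.34858267e-02,  1.31918599e+00,
       -5.02300427e-06,  1.57080194e+00]), 'dq': array([ 8.37531549e-05, -3.91569062e-04,  4.43560831e-05, -9.44793892e-04,
       -2.43412837e-03,  2.42470328e-04]), 'effort': array([-1.40288186e-03, -5.38576949e+01,  3.46698725e+01,  2.78325002e-03,
       -8.96331670e-06, -1.97572604e-06]), 'eef_pos': array([226.82678767, 473.43714243, 231.28057784]), 'ee_rot': array([-6.15929443e-06,  2.21544538e-01,  9.75150253e-01, -3.84480598e-05]), 'wrist_force': array([ 0.01404881, -0.10088353, -0.16722216]), 'ft_torque': array([-0.01199741, -0.00578155,  0.0395993 ]), 'grasp_force': 0.0, 'gripper_width': 85.47602534700816}
```

View pics/scene0.png

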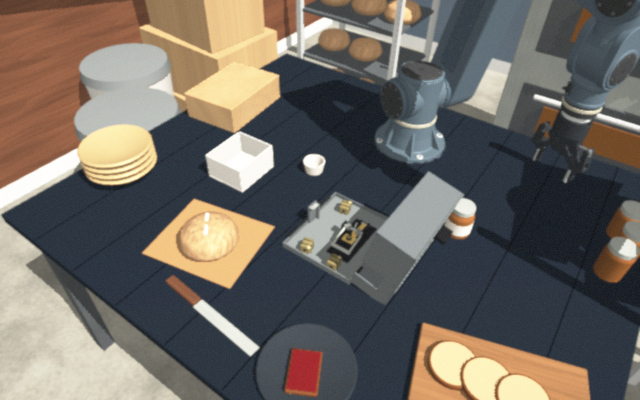

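View pics/top0.png

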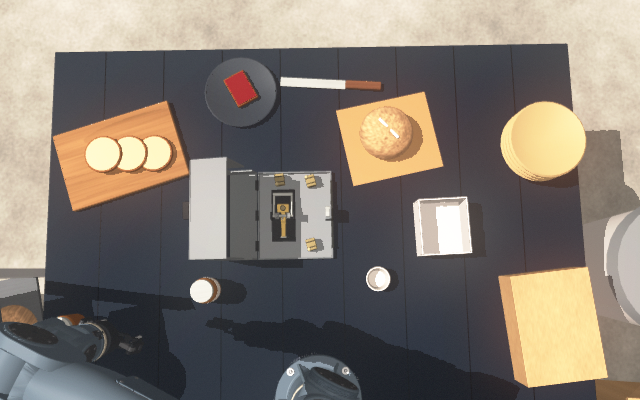

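The scene picture shows the station at about (340,237) with the lid leaning back to the right, blocks near (345,207), (306,244), (333,263), and the tub at (240,160). In the top picture the tray is at (295,215), the tub at (441,226), and blocks near (279,180), (310,182), (312,243).

```bash
cat > h.py <<'E'
from bench import sensors, vision, bot
import cv2,numpy as np
from scipy.spatial.transform import Rotation as Ro
CI={c:vision.camera_info(c) for c in("scene","top")}
def ray(c,uv):
    i=CI[c];R=np.array(i['R']);t=np.array(i['t'])
    d=R.T@np.array([(uv[0]-i['cx'])/i['fx'],(uv[1]-i['cy'])/i['fy'],1]);return -R.T@t,d
def atz(c,uv,z):
    o,d=ray(c,uv);return o+d*(z-o[2])/d[2]
def tri(a,b):
    A=[];B=[]
    for c,uv in(("scene",a),("top",b)):
        o,d=ray(c,uv);d/=np.linalg.norm(d);P=np.eye(3)-np.outer(d,d);A.append(P);B.append(P@o)
    return np.linalg.solve(sum(A),sum(B))
def proj(c,X):
    i=CI[c];p=np.array(i['R'])@np.asarray(X,float)+np.array(i['t']);return np.array([i['fx']*p[0]/p[2]+i['cx'],i['fy']*p[1]/p[2]+i['cy']])
def crop(c,box,f,name,im=None):
    im=vision.snapshot(c) if im is None else im
    l,t,r,b=box;cv2.imwrite(f"pics/{name}.png",cv2.resize(im[t:b,l:r,::-1],None,fx=f,fy=f,interpolation=cv2.INTER_CUBIC));return im
def tips(n,c):return [(np.round(d['uv'],1).tolist(),round(float(d['score']),2)) for d in vision.tip_of(n,c)]
E
python3 - <<'E'
from h import *
P=lambda n,v:print(n,np.round(v,1).tolist())
a=crop("top",(180,150,340,270),5,"topc"); b=crop("scene",(270,165,470,305),4,"scenec")
st=np.vstack
P("tower",tri((307.3,206.8),(330.1,212.7)));P("tower z67",atz("top",(330.1,212.7),67))
P("bar",tri((338,248.6),(282.7,193.8)));P("bar z26",atz("top",(282.7,193.8),26))
P("hinge s",atz("scene",(352.3,225.1),44)); P("tread",tri((350.8,233.3),(283.3,206.4)))
P("lidhinge s",atz("scene",(375.3,248.1),16));P("lidhinge t",atz("top",(257.3,215.5),16))
P("lidedge",tri((444.7,225.1),(188,206.6)));P("cam",tri((443.4,235.3),(187.6,210.2)))
P("stn s",atz("scene",(339.2,236.7),0));P("stn t",atz("top",(295,214.8),0))
P("tub t",atz("top",(435.8,229.8),0));P("loaf",atz("top",(383.3,136.8),0));P("jar",tri((456.6,230.2),(207.4,288.4)));P("ram",atz("top",(374.2,278.1),0))
for c in("scene","top"):
  for n in["block%d_center"%i for i in range(6)]:
    print(c,n,tips(n,c))
for c in("scene","top"):
  for d in vision.trace("block0_center",c): print(c,np.round(d['rect']),round(float(d['score']),2))
  for d in vision.trace("tub",c): print(c,"tub",np.round(d['rect']),round(float(d['score']),2))
E
```

```text
tower [529.8, -51.9, 48.5]
tower z67 [524.2, -45.8, 67.0]
bar [589.5, 90.6, 19.6]
bar z26 [587.4, 92.1, 26.0]
hinge s [513.9, 83.6, 44.0]
tread [545.4, 93.4, 44.7]
lidhinge s [526.2, 167.8, 16.0]
lidhinge t [525.4, 168.6, 16.0]
lidedge [530.5, 327.6, 208.2]
cam [526.5, 333.9, 174.3]
stn s [537.0, 57.7, 0.0]
stn t [527.0, 57.9, 0.0]
tub t [474.1, -361.7, 0.0]
loaf [761.0, -214.4, 0.0]
jar [314.8, 317.4, 0.5]
ram [334.9, -173.2, 0.0]
scene block0_center [([345.0, 206.8], 0.47)]
scene block1_center [([211.3, 243.1], 0.26)]
scene block2_center []
scene block3_center [([309.1, 243.7], 0.43)]
scene block4_center [([333.5, 264.9], 0.53)]
scene block5_center [([339.9, 236.3], 0.38)]
top block0_center [([310.5, 241.4], 0.4)]
top block1_center [([253.1, 215.9], 0.47)]
top block2_center [([207.9, 289.4], 0.49)]
top block3_center [([309.2, 181.9], 0.7), ([383.8, 133.9], 0.41), ([297.1, 211.4], 0.38)]
top block4_center [([281.6, 176.0], 0.58), ([188.3, 206.3], 0.28), ([329.6, 213.0], 0.27)]
top block5_center [([436.2, 226.7], 0.18), ([282.0, 177.0], 0.16)]
scene [340. 200. 348. 213.] 0.54
scene tub [206. 131. 276. 194.] 0.67
top [304. 236. 318. 250.] 0.47
top tub [412. 198. 471. 254.] 0.98
top tub [182. 153. 336. 260.] 0.49
```

View pics/topc.png

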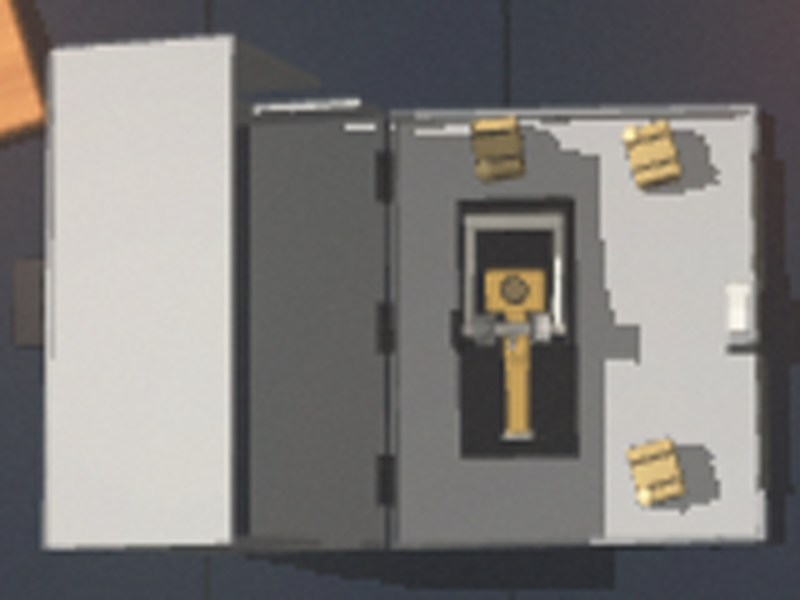

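View pics/scenec.png

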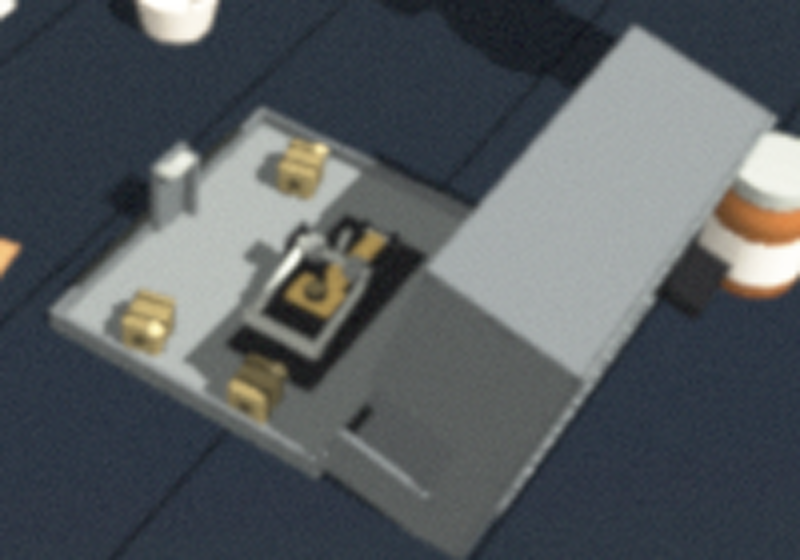

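The crops confirm three blocks, at topc (497,148), (652,155) and (655,472). The jaw is shut toward +x with its bar at topc (515,222). The lid is open with its front wall facing up.

```bash
python3 - <<'E'
from h import *
P=lambda n,v:print(n,np.round(v,1).tolist())
T=lambda x,y:(180+x/5,150+y/5)
S=lambda x,y:(270+x/4,165+y/4)
print("lid front wall corners")
P("+x in",tri(S(430,270),T(232,37)));P("+x out",tri(S(580,380),T(48,48)));P("-x in",tri(S(635,25),T(234,545)));P("-x out",tri(S(775,118),T(44,548)))
P("tray +x-y",tri(S(52,312),T(756,108)));P("tray -x-y z16",atz("top",T(765,540),16));P("tray +x-y z16",atz("top",T(756,105),16))
P("hinge +x",atz("top",T(388,108),16));P("hinge -x",atz("top",T(388,545),16))
P("bar",atz("top",T(515,222),31));P("axis",atz("top",T(512,328),48));P("cup",atz("top",T(513,290),35));
P("tower",atz("top",T(738,308),67))
P("base -x-y",atz("top",T(579,457),9));P("base +x+y",atz("top",T(460,199),9));
im=cv2.imread("pics/top0.png");hsv=cv2.cvtColor(im,cv2.COLOR_BGR2HSV)
m=((hsv[...,1]>70)&(hsv[...,0]<35)&(hsv[...,0]>10)&(hsv[...,2]>60)).astype(np.uint8)
m[:, :262]=0;m[:,325:]=0;m[:165]=0;m[265:]=0
n,l,s,c=cv2.connectedComponentsWithStats(m)
for k in range(1,n):
  if s[k,4]>30:
    r=cv2.minAreaRect(np.argwhere(l==k)[:,::-1].astype(np.float32));print(s[k],c[k].round(1),np.round(r[1],1),round(r[2],1));P("  w",atz("top",c[k],18))
g=im[190:262,405:480].min(2)
m=np.zeros(im.shape[:2],np.uint8);m[190:262,405:480]=(g>120);r=cv2.minAreaRect(np.argwhere(m)[:,::-1].astype(np.float32));print("tub",r)
P("tub rim c",[*atz("top",(443,226.5),85)]);
for q in cv2.boxPoints(r):P("c",atz("top",q,85))
E
```

```text
lid front wall corners
+x in [655.2, 223.7, 224.9]
+x out [656.9, 322.0, 203.0]
-x in [394.2, 221.8, 225.8]
-x out [395.4, 322.8, 201.5]
tray +x-y [654.6, -52.4, 6.4]
tray -x-y z16 [396.0, -52.6, 16.0]
tray +x-y z16 [655.0, -52.9, 16.0]
hinge +x [657.3, 167.1, 16.0]
hinge -x [397.3, 168.3, 16.0]
bar [584.8, 90.9, 31.0]
axis [520.4, 92.1, 48.0]
cup [544.1, 92.2, 35.0]
tower [527.5, -38.7, 67.0]
base -x-y [447.0, 56.1, 9.0]
base +x+y [602.5, 125.2, 9.0]
[274 173  11  13 107] [279.  179.1] [11.6  9.2] 81.9
  w [633.1, 103.1, 18.0]
[305 174  11  14 107] [310.  180.5] [12.4  9. ] 76.0
  w [626.9, 10.8, 18.0]
[277 203  12  12 118] [282.6 208.2] [11. 11.] 90.0
  w [545.5, 93.4, 18.0]
[280 217   6  20  99] [283.  226.6] [19.  5.] 90.0
  w [490.9, 92.9, 18.0]
[305 238  12  13 103] [310.9 243.8] [11.1  9.2] 71.6
  w [438.6, 11.6, 18.0]
tub ((442.0487365722656, 225.7301025390625), (57.738494873046875, 56.14203643798828), 86.18592071533203)
tub rim c [477.1, -363.0, 85.0]
c [557.5, -279.0, 85.0]
c [565.3, -438.8, 85.0]
c [402.0, -440.8, 85.0]
c [394.7, -283.2, 85.0]
```

>>> apply_moves([
  [0,0,0,0,0,-0.14],
  [0,0,0,0,0,-0.28],
  [0,0,0,0,0,-0.4],
], grip=0.3)

```text
time: 2.6
eef_pos: [226.8, 473.4, 231.3]
ee_rot: [-0.0, 0.021, 1.0, -0.0]
wrist_force: [-0.5, 0.1, 0.5]
gripper_width: 55.7
grasp_force: 0.0
```

>>> apply_moves([
  [0,0,-0.11,0,0,0],
  [0,0,-0.11,0,0,0],
  [0,0,-0.11,0,0,0],
  [-0.421,-0.353,-0.11,0,0,-0.187],
  [-0.421,-0.353,-0.11,0,0,-0.187],
  [-0.421,-0.353,-0.11,0,0,-0.187],
  [-0.421,-0.353,-0.11,0,0,-0.187],
  [-0.421,-0.353,-0.11,0,0,-0.187],
  [-0.421,-0.353,-0.11,0,0,-0.187],
  [-0.421,-0.353,-0.11,0,0,-0.187],
  [-0.421,-0.353,-0.11,0,0,-0.187],
  [-0.421,-0.353,-0.11,0,0,-0.187],
  [-0.421,-0.353,-0.11,0,0,-0.187],
  [-0.421,-0.353,-0.11,0,0,-0.187],
  [-0.421,-0.353,-0.11,0,0,-0.187],
  [-0.421,-0.353,-0.11,0,0,-0.187],
  [-0.421,-0.353,-0.11,0,0,-0.187],
])

```text
time: 4.3
eef_pos: [630.4, 101.6, 341.1]
ee_rot: [-0.0, -0.07, 0.998, 0.0]
wrist_force: [-0.5, -0.1, 0.1]
gripper_width: 55.8
grasp_force: 0.0
```

```bash
python3 - <<'E'
from h import *
o=sensors.get_obs();print(o['joints'].round(3),o['eef_pos'].round(1),o['ee_rot'].round(4))
R=Ro.from_quat(np.roll(o['ee_rot'],-1)).as_matrix();print(R.round(3))
print(tips("block4_center","scene"))
E
```

```text
[0.16  0.45  0.581 1.702 0.    0.019] [630.4 101.6 341.1] [-3.000e-04 -7.010e-02  9.975e-01  1.000e-04]
[[-0.99  -0.14  -0.001]
 [-0.14   0.99   0.   ]
 [ 0.001  0.    -1.   ]]
[([333.5, 264.9], 0.53)]
```

>>> apply_moves([
  [-0.003,0.001,0.1,0,0,0],
  [-0.003,0.001,0.2,0,0,0],
  [-0.003,0.001,0.2,0,0,0],
  [-0.003,0.001,0.2,0,0,0],
  [-0.003,0.001,0.24,0,0,0],
  [-0.003,0.001,0.28,0,0,0],
  [-0.003,0.001,0.3,0,0,0],
  [-0.003,0.001,0.315,0,0,0],
  [-0.003,0.001,0.325,0,0,0],
  [-0.003,0.001,0.333,0,0,0],
  [-0.003,0.001,0.335,0,0,0],
  [-0.003,0.001,0.335,0,0,0],
])

```text
time: 5.55
eef_pos: [633.8, 102.8, 6.8]
ee_rot: [0.0, -0.07, 0.998, 0.0]
wrist_force: [-0.2, -0.1, 0.3]
gripper_width: 55.8
grasp_force: 0.0
```

>>> apply_moves([
  [0,0,0,0,0,0],
  [0,0,0,0,0,0],
  [0,0,0,0,0,0],
  [0,0,0,0,0,0],
  [0,0,0,0,0,0],
  [0,0,0,0,0,0],
  [0,0,0,0,0,0],
], grip=-1)

```text
time: 6.25
eef_pos: [634.4, 102.5, 7.3]
ee_rot: [0.001, -0.07, 0.998, 0.0]
wrist_force: [-0.1, 0.4, 6.3]
gripper_width: 27.1
grasp_force: 60.2
```

>>> apply_moves([
  [0,0,-0.02,0,0,0],
  [0,0,-0.06,0,0,0],
  [0,0,-0.11,0,0,0],
  [0,0,-0.16,0,0,0],
  [0.014,-0.037,-0.19,0,0,0],
  [0.03,-0.078,-0.19,0,0,0],
  [0.047,-0.122,-0.19,0,0,0],
  [0.064,-0.167,-0.19,0,0,0],
  [0.081,-0.212,-0.19,0,0,0],
  [0.099,-0.258,-0.19,0,0,0],
  [0.117,-0.304,-0.19,0,0,0],
  [0.135,-0.35,-0.19,0,0,0],
  [0.15,-0.39,-0.19,0,0,0],
  [0.163,-0.425,-0.19,0,0,0],
  [0.17,-0.443,-0.19,0,0,0],
  [0.173,-0.449,-0.19,0,0,0],
  [0.173,-0.449,-0.19,0,0,0],
  [0.173,-0.449,-0.19,0,0,0],
])

```text
time: 8.05
eef_pos: [525.5, -365.0, 196.4]
ee_rot: [-0.0, -0.071, 0.998, 0.0]
wrist_force: [0.8, 1.0, -0.4]
gripper_width: 27.0
grasp_force: 59.5
```

```bash
cat >> h.py <<'E'
def look():
    im=vision.snapshot("top")
    t=[np.array(d['region'])&True for d in vision.trace("tub","top") if d['score']>.5]
    if t:
        r=np.argwhere(t[0])[:,::-1].astype(np.float32);q=cv2.minAreaRect(r)
        print("tub minrect",np.round(q[0],1),np.round(q[1],1),round(q[2],1),"rect",r.min(0),r.max(0))
    u=tips("tub","top");print("tub",u,[np.round(atz("top",a,0)[:2],0) for a,s in u[:1]])
    hsv=cv2.cvtColor(im,cv2.COLOR_RGB2HSV)
    m=((hsv[...,1]>70)&(hsv[...,0]<35)&(hsv[...,0]>10)&(hsv[...,2]>60)).astype(np.uint8)
    m[:,:250]=0;m[:,500:]=0;m[:165]=0;m[265:]=0
    n,l,s,c=cv2.connectedComponentsWithStats(m)
    for k in range(1,n):
      if s[k,4]>25:
        r=cv2.minAreaRect(np.argwhere(l==k)[:,::-1].astype(np.float32));print(s[k],np.round(r[1],1),round(r[2],1),"w",np.round(atz("top",c[k],18)[:2],1))
    return im
E
python3 - <<'E'
from h import *
look()
E
```

```text
tub minrect [436.5 225.6] [56.  44.8] 85.5 rect [413. 198.] [458. 255.]
tub [([437.8, 231.1], 0.82), ([306.5, 179.7], 0.59)] [array([ 470., -367.])]
[ 348  165   96   21 1109] [20. 95.] 90.0 w [ 649.5 -209. ]
[305 174  11  14 105] [12.4  9. ] 76.0 w [627.   10.8]
[277 203  12  12 117] [11. 11.] 90.0 w [545.3  93.6]
[280 217   6  20  98] [19.  5.] 90.0 w [490.6  92.8]
[305 238  12  13 103] [11.1  9.2] 71.6 w [438.6  11.6]
```

>>> apply_moves([
  [0,0,0.04,0,0,0],
  [0,0,0.09,0,0,0],
  [0,0,0.125,0,0,0],
  [0,0,0.145,0,0,0],
  [0,0,0.15,0,0,0],
  [0,0,0.15,0,0,0],
])

```text
time: 8.8
eef_pos: [525.3, -365.5, 46.2]
ee_rot: [-0.0, -0.071, 0.998, 0.0]
wrist_force: [0.7, 0.1, 0.3]
gripper_width: 27.0
grasp_force: 59.5
```

>>> apply_moves([
  [0,0,0,0,0,0],
  [0,0,0,0,0,0],
  [0,0,0,0,0,0],
  [0,0,0,0,0,0],
  [0,0,-0.03,0,0,0],
  [0,0,-0.08,0,0,0],
  [0,0,-0.13,0,0,0],
  [0,0,-0.15,0,0,0],
], grip=0.3)

```text
time: 9.6
eef_pos: [526.4, -367.2, 202.0]
ee_rot: [0.003, -0.07, 0.998, -0.002]
wrist_force: [1.5, 0.2, 0.3]
gripper_width: 55.8
grasp_force: 0.0
```

>>> apply_moves([
  [-0.016,0.037,0,0,0,0],
  [-0.032,0.075,0,0,0,-0.02],
  [-0.05,0.117,0,0,0,-0.05],
  [-0.068,0.16,0,0,0,-0.08],
  [-0.086,0.203,0,0,0,-0.105],
  [-0.104,0.245,0,0,0,-0.105],
  [-0.122,0.287,0,0,0,-0.105],
  [-0.14,0.327,0,0,0,-0.105],
  [-0.15,0.35,0,0,0,-0.105],
  [-0.153,0.358,0.03,0,0,-0.105],
  [-0.153,0.358,0.08,0,0,-0.105],
  [-0.153,0.358,0.12,0,0,-0.105],
  [-0.153,0.358,0.15,0,0,-0.105],
  [-0.153,0.358,0.17,0,0,-0.105],
  [-0.153,0.358,0.183,0,0,-0.105],
  [-0.153,0.358,0.19,0,0,-0.105],
  [-0.153,0.358,0.19,0,0,-0.105],
])

```text
time: 11.3
eef_pos: [626.5, 9.5, 6.1]
ee_rot: [-0.0, -0.122, 0.993, -0.0]
wrist_force: [-0.2, -0.7, 0.7]
gripper_width: 55.1
grasp_force: 0.0
```

>>> apply_moves([
  [0,0,0,0,0,0],
  [0,0,0,0,0,0],
  [0,0,0,0,0,0],
  [0,0,0,0,0,0],
  [0,0,0,0,0,0],
  [0,0,0,0,0,0],
], grip=-1)

```text
time: 11.9
eef_pos: [627.6, 9.6, 7.7]
ee_rot: [0.001, -0.122, 0.992, -0.0]
wrist_force: [-0.1, -0.6, 6.9]
gripper_width: 27.0
grasp_force: 59.6
```

>>> apply_moves([
  [0,0,-0.02,0,0,0],
  [0,0,-0.06,0,0,0],
  [0,0,-0.11,0,0,0],
  [0,0,-0.16,0,0,0],
  [0.02,-0.028,-0.19,0,0,0],
  [0.045,-0.063,-0.19,0,0,0],
  [0.07,-0.1,-0.19,0,0,0],
  [0.096,-0.136,-0.19,0,0,0],
  [0.122,-0.172,-0.19,0,0,0],
  [0.148,-0.208,-0.19,0,0,0],
  [0.174,-0.245,-0.19,0,0,0],
  [0.2,-0.281,-0.19,0,0,0],
  [0.22,-0.31,-0.19,0,0,0],
  [0.231,-0.325,-0.19,0,0,0],
  [0.234,-0.329,-0.19,0,0,0],
  [0.234,-0.329,-0.19,0,0,0],
])

```text
time: 13.5
eef_pos: [479.2, -366.7, 196.4]
ee_rot: [0.0, -0.122, 0.993, 0.0]
wrist_force: [0.3, 0.3, -0.3]
gripper_width: 26.6
grasp_force: 59.1
```

```bash
python3 - <<'E'
from h import *
look()
E
```

```text
tub minrect [441.3 226.2] [57.1 54.4] 86.8 rect [413. 197.] [467. 256.]
tub [([437.1, 230.0], 0.72)] [array([ 473., -366.])]
[ 348  165   96   21 1110] [20. 95.] 90.0 w [ 649.5 -209. ]
[277 203  12  12 115] [11. 11.] 90.0 w [545.2  93.6]
[433 206  13  13 118] [11.4 10.7] 76.0 w [ 525.6 -369.5]
[280 217   6  20  98] [19.  5.] 90.0 w [490.7  92.8]
[305 238  12  13 102] [11.3  8.9] 74.1 w [438.5  11.7]
```

>>> apply_moves([
  [0,0,0.04,0,0,0],
  [0,0,0.09,0,0,0],
  [0,0,0.125,0,0,0],
  [0,0,0.145,0,0,0],
  [0,0,0.15,0,0,0],
  [0,0,0.15,0,0,0],
])

```text
time: 14.25
eef_pos: [479.8, -365.5, 46.2]
ee_rot: [-0.0, -0.123, 0.992, 0.0]
wrist_force: [-0.1, -0.5, -1.1]
gripper_width: 26.9
grasp_force: 59.1
```

>>> apply_moves([
  [0,0,0,0,0,0],
  [0,0,0,0,0,0],
  [0,0,0,0,0,0],
  [0,0,0,0,0,0],
  [0,0,-0.03,0,0,0],
  [0,0,-0.08,0,0,0],
  [0,0,-0.13,0,0,0],
  [0,0,-0.15,0,0,0],
  [0,0,-0.15,0,0,0],
], grip=0.3)

```text
time: 15.15
eef_pos: [480.9, -367.5, 200.6]
ee_rot: [0.002, -0.122, 0.992, -0.002]
wrist_force: [-0.2, -0.2, 0.4]
gripper_width: 55.6
grasp_force: 0.0
```

>>> apply_moves([
  [-0.005,0.037,0,0,0,0],
  [-0.01,0.08,0,0,0,0],
  [-0.016,0.125,0,0,0,0],
  [-0.023,0.17,0,0,0,0],
  [-0.029,0.215,0,0,0,0],
  [-0.035,0.26,0,0,0,0],
  [-0.042,0.305,0,0,0,0],
  [-0.047,0.345,0,0,0,0],
  [-0.05,0.367,0,0,0,0],
  [-0.051,0.376,0.03,0,0,0],
  [-0.051,0.376,0.08,0,0,0],
  [-0.051,0.376,0.12,0,0,0],
  [-0.051,0.376,0.15,0,0,0],
  [-0.051,0.376,0.17,0,0,0],
  [-0.051,0.376,0.183,0,0,0],
  [-0.051,0.376,0.19,0,0,0],
  [-0.051,0.376,0.19,0,0,0],
])

```text
time: 16.85
eef_pos: [436.6, 10.7, 5.3]
ee_rot: [-0.001, -0.122, 0.992, 0.0]
wrist_force: [0.6, -0.2, -0.0]
gripper_width: 55.6
grasp_force: 0.0
```

>>> apply_moves([
  [0,0,0,0,0,0],
  [0,0,0,0,0,0],
  [0,0,0,0,0,0],
  [0,0,0,0,0,0],
  [0,0,0,0,0,0],
  [0,0,0,0,0,0],
], grip=-1)

```text
time: 17.45
eef_pos: [438.3, 10.8, 7.1]
ee_rot: [0.001, -0.122, 0.992, -0.0]
wrist_force: [-0.8, -0.2, 6.5]
gripper_width: 27.4
grasp_force: 59.7
```

Back to the tub, third spot (435, −366).

>>> apply_moves([
  [0,0,-0.02,0,0,0],
  [0,0,-0.06,0,0,0],
  [0,0,-0.11,0,0,0],
  [0,0,-0.16,0,0,0],
  [0.009,-0.036,-0.19,0,0,0],
  [0.019,-0.075,-0.19,0,0,0],
  [0.03,-0.119,-0.19,0,0,0],
  [0.041,-0.163,-0.19,0,0,0],
  [0.052,-0.207,-0.19,0,0,0],
  [0.063,-0.251,-0.19,0,0,0],
  [0.074,-0.295,-0.19,0,0,0],
  [0.084,-0.335,-0.19,0,0,0],
  [0.091,-0.358,-0.19,0,0,0],
  [0.094,-0.367,-0.19,0,0,0],
  [0.094,-0.367,-0.19,0,0,0],
  [0.094,-0.367,-0.19,0,0,0],
])

```text
time: 19.05
eef_pos: [435.4, -367.1, 196.4]
ee_rot: [-0.0, -0.122, 0.992, 0.0]
wrist_force: [-0.1, 0.6, -0.3]
gripper_width: 27.1
grasp_force: 59.2
```

```bash
python3 - <<'E'
from h import *
look()
E
```

```text
tub minrect [441.4 226.2] [57.  54.7] 86.4 rect [413. 197.] [468. 255.]
tub [([435.8, 232.5], 0.62)] [array([ 466., -361.])]
[ 348  165   96   21 1110] [20. 95.] 90.0 w [ 649.5 -209. ]
[277 204  12  11 114] [10. 11.] 90.0 w [545.1  93.5]
[433 206  13  13 121] [11.4 11. ] 78.7 w [ 525.3 -369.4]
[281 217   5  20  97] [19.  4.] 90.0 w [490.4  92.7]
[433 220  13  14 113] [11.3 10.2] 74.1 w [ 482.1 -367.2]
```

>>> apply_moves([
  [0,0,0.04,0,0,0],
  [0,0,0.09,0,0,0],
  [0,0,0.125,0,0,0],
  [0,0,0.145,0,0,0],
  [0,0,0.15,0,0,0],
  [0,0,0.15,0,0,0],
])

```text
time: 19.8
eef_pos: [435.6, -367.4, 46.4]
ee_rot: [-0.0, -0.123, 0.992, 0.0]
wrist_force: [-0.6, 0.1, 0.3]
gripper_width: 27.0
grasp_force: 59.2
```

>>> apply_moves([
  [0,0,0,0,0,0],
  [0,0,0,0,0,0],
  [0,0,0,0,0,0],
  [0,0,0,0,0,0],
  [0,0,-0.03,0,0,0],
  [0,0,-0.08,0,0,0],
  [0,0,-0.13,0,0,0],
  [0,0,-0.18,0,0,0],
  [0,0,-0.2,0,0,0],
  [0,0,-0.2,0,0,0],
  [0,0,-0.2,0,0,0],
], grip=0.3)

```text
time: 20.9
eef_pos: [435.5, -368.1, 246.3]
ee_rot: [0.0, -0.122, 0.992, -0.0]
wrist_force: [-0.1, 0.7, -2.0]
gripper_width: 55.5
grasp_force: 0.0
```

```bash
python3 - <<'E'
from h import *
im=look(); crop("top",(180,150,480,270),2.6,"top2",im)
E
```

```text
tub minrect [441.4 226.3] [57.9 55.8] 88.2 rect [413. 197.] [470. 256.]
tub [([438.4, 228.2], 0.65)] [array([ 479., -370.])]
[ 348  165   96   21 1111] [20. 95.] 90.0 w [ 649.5 -208.9]
[277 204  12  11 115] [10. 11.] 90.0 w [545.1  93.5]
[433 206  13  13 121] [11.6 10.7] 76.0 w [ 525.5 -369.5]
[280 217   6  20  98] [19.  5.] 90.0 w [490.7  92.8]
[433 220  13  14 115] [11.4 10.1] 71.6 w [ 482.3 -367. ]
[435 236  11  13  97] [11.4 10.2] 78.7 w [ 437.2 -368.6]
```

View pics/top2.png

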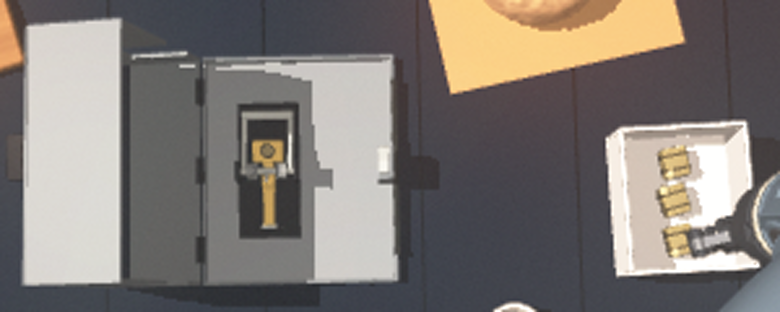

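All three blocks lie in the tub, at top2 (675,162), (673,200) and (678,240), and the tray is empty. Next is the jaw.

>>> apply_moves([
  [-0.02,0.03,0,0,0,0.13],
  [-0.04,0.065,0,0,0,0.27],
  [-0.063,0.1,0,0,0,0.41],
  [-0.086,0.137,0,0,0,0.55],
  [-0.11,0.175,0,0,0,0.69],
  [-0.134,0.213,0,0,0,0.83],
  [-0.158,0.251,0,0,0,0.97],
  [-0.182,0.29,0,0,0,1.11],
  [-0.205,0.326,0,0,0,1.25],
  [-0.225,0.358,0,0,0,1.39],
  [-0.24,0.382,0,0,0,1.53],
  [-0.25,0.398,0,0,0,1.67],
  [-0.257,0.409,0,0,0,1.78],
  [-0.257,0.409,0,0,0,1.815],
  [-0.257,0.409,0,0,0,1.815],
  [-0.257,0.409,0,0,0,1.815],
], grip=-0.53)

```text
time: 22.65
eef_pos: [585.2, 91.0, 245.3]
ee_rot: [-0.0, 0.706, 0.708, -0.001]
wrist_force: [0.6, 0.2, -0.0]
gripper_width: 20.0
grasp_force: 0.0
```

```bash
python3 - <<'E'
from h import *
o=sensors.get_obs();print(o['joints'].round(3),o['eef_pos'].round(1),o['gripper_width'])
R=Ro.from_quat(np.roll(o['ee_rot'],-1)).as_matrix();print(R.round(4))
vision.snapshot("scene")
for n in("jaw_bar","jaw_hinge","treadle"):
  u=tips(n,"scene");print(n,u,[np.round(atz("scene",a,{"jaw_bar":26,"jaw_hinge":44,"treadle":35}[n]),1) for a,s in u[:1]])
E
```

```text
[ 0.154  0.354  0.187  1.406 -0.     1.723] [585.2  91.  245.3] 20.030492455222344
[[-2.3e-03  1.0e+00 -1.7e-03]
 [ 1.0e+00  2.3e-03 -4.0e-04]
 [-4.0e-04 -1.7e-03 -1.0e+00]]
jaw_bar [([340.1, 246.8], 0.72)] [array([586.8,  92.4,  26. ])]
jaw_hinge [([353.9, 225.6], 0.58)] [array([512.9,  88.2,  44. ])]
treadle [([351.4, 233.3], 0.45), ([239.9, 169.2], 0.19)] [array([534.2,  94.3,  35. ])]
```

>>> apply_moves([
  [0,0.001,0.04,0,0,0],
  [0,0.001,0.09,0,0,0],
  [0,0.001,0.13,0,0,0],
  [0,0.001,0.16,0,0,0],
  [0,0.001,0.18,0,0,0],
  [0,0.001,0.195,0,0,0],
  [0,0.001,0.2,0,0,0],
  [0,0.001,0.205,0,0,0],
  [0,0.001,0.21,0,0,0],
  [0,0.001,0.213,0,0,0],
  [0,0.001,0.215,0,0,0],
])

```text
time: 23.95
eef_pos: [586.8, 91.1, 31.6]
ee_rot: [0.0, 0.707, 0.707, 0.0]
wrist_force: [0.0, -0.3, 0.2]
gripper_width: 20.4
grasp_force: 0.0
```

>>> apply_moves([
  [0,0,0.006,0,0,0],
  [0,0,0.012,0,0,0],
  [0,0,0.017,0,0,0],
  [0,0,0.017,0,0,0],
])

```text
time: 24.35
eef_pos: [585.9, 91.0, 13.3]
ee_rot: [-0.0, 0.707, 0.707, -0.001]
wrist_force: [-0.1, -0.4, -0.9]
gripper_width: 20.0
grasp_force: 0.0
```

>>> apply_moves([
  [0,0,0,0,0,0],
  [0,0,0,0,0,0],
  [0,0,0,0,0,0],
  [0,0,0,0,0,0],
  [0,0,0,0,0,0],
], grip=-1)

```text
time: 24.85
eef_pos: [590.3, 91.1, 15.2]
ee_rot: [0.002, 0.707, 0.707, 0.002]
wrist_force: [10.5, -1.8, -5.9]
gripper_width: 7.5
grasp_force: 58.4
```

>>> apply_moves([
  [0,0.004,0,0,0,0],
  [0,0.004,0,0,0,0],
  [0,0.004,0,0,0,0],
  [0,0.004,0,0,0,0],
])

```text
time: 25.25
eef_pos: [590.1, 91.1, 14.1]
ee_rot: [-0.0, 0.707, 0.707, -0.0]
wrist_force: [-1.7, -0.7, -2.5]
gripper_width: 7.3
grasp_force: 59.2
```

>>> apply_moves([
  [0,0.001,-0.006,0,0,0],
  [0,0.002,-0.012,0,0,0],
  [0,0.002,-0.018,0,0,0],
  [0,0.001,-0.029,0,0,0],
  [0,-0.002,-0.041,0,0,0],
  [0,-0.007,-0.052,0,0,0],
  [0,-0.014,-0.061,0,0,0],
  [0,-0.022,-0.07,0,0,0],
  [0,-0.032,-0.0765,0,0,0],
  [0,-0.0425,-0.0815,0,0,0],
  [0,-0.054,-0.0845,0,0,0],
  [0,-0.0655,-0.0855,0,0,0],
  [0,-0.0655,-0.0855,0,0,0],
])

```text
time: 26.55
eef_pos: [529.3, 91.0, 105.5]
ee_rot: [0.005, 0.707, 0.707, 0.005]
wrist_force: [7.4, -4.3, 23.0]
gripper_width: 7.2
grasp_force: 62.7
```

>>> apply_moves([
  [0,-0.001,-0.006,0,0,0],
  [0,-0.0015,-0.006,-0.09,0,0],
  [0,-0.0065,-0.0055,-0.175,0,0],
  [0,-0.012,-0.0045,-0.26,0,0],
  [0,-0.017,-0.0035,-0.35,0,0],
  [0,-0.0225,-0.0015,-0.435,0,0],
  [0,-0.0275,0.0005,-0.525,0,0],
  [0,-0.032,0.003,-0.61,0,0],
  [0,-0.032,0.003,-0.61,0,0],
])

```text
time: 27.45
eef_pos: [490.3, 90.9, 97.3]
ee_rot: [0.213, 0.673, 0.675, 0.214]
wrist_force: [-11.6, -2.2, 20.1]
gripper_width: 7.0
grasp_force: 64.5
```

```bash
python3 - <<'E'
from h import *
o=sensors.get_obs();print(o['joints'].round(3),o['eef_pos'].round(1),o['gripper_width'])
R=Ro.from_quat(np.roll(o['ee_rot'],-1)).as_matrix();print(R.round(4))
crop("scene",(280,120,430,290),3.5,"sc3")
E
```

```text
[ 0.281 -0.011 -0.948  0.038 -0.158  1.801] [490.3  90.9  97.3] 6.996918226321613
[[-2.200e-03  8.174e-01  5.760e-01]
 [ 1.000e+00  1.400e-03  1.900e-03]
 [ 7.000e-04  5.760e-01 -8.174e-01]]
```

View pics/sc3.png

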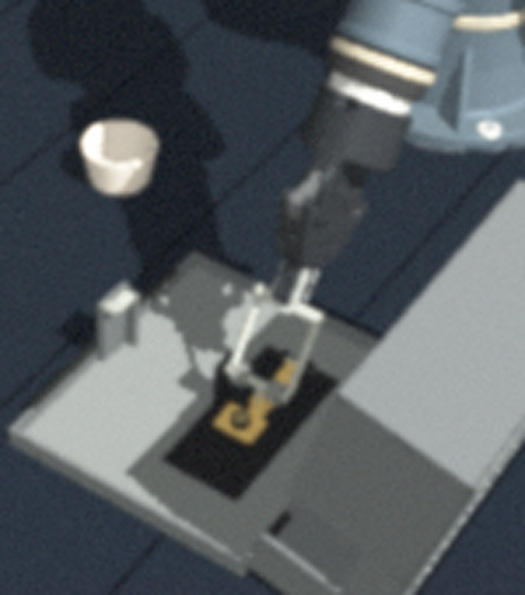

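sc3 shows the bar gripped at about (300,310) and the jaw past vertical. I'll finish drawing it back at this tilt.

>>> apply_moves([
  [0,-0.0025,0,0,0,0],
  [0,-0.005,0,0,0,0],
  [0,-0.0075,0,0,0,0],
  [0,-0.01,0.0005,0,0,0],
  [0,-0.012,0.0005,0,0,0],
  [0,-0.014,0.001,0,0,0],
  [0,-0.016,0.0015,0,0,0],
  [0,-0.018,0.0015,0,0,0],
  [0,-0.019,0.002,0,0,0],
  [0,-0.019,0.002,0,0,0],
  [0,-0.019,0.002,0,0,0],
])

```text
time: 28.6
eef_pos: [478.6, 90.9, 86.5]
ee_rot: [0.213, 0.674, 0.674, 0.214]
wrist_force: [-17.5, -3.1, 24.2]
gripper_width: 7.0
grasp_force: 66.6
```

```bash
python3 - <<'E'
from h import *
o=sensors.get_obs();print(o['joints'].round(3),o['eef_pos'].round(1),o['gripper_width'],o['wrist_force'])
R=Ro.from_quat(np.roll(o['ee_rot'],-1)).as_matrix();p=o['eef_pos']-6*R[:,2];print(R[:,2].round(2),p.round(1),np.degrees(np.arctan2(p[2]-44,p[0]-524.6)), np.hypot(p[2]-44,p[0]-524.6))
E
```

```text
[ 0.292 -0.007 -0.987 -0.003 -0.166  1.811] [478.6  90.9  86.5] 7.020656071583053 [-17.45312517  -3.13212564  24.22000429]
[ 0.58  0.   -0.82] [475.2  90.9  91.4] 136.15964522610022 68.49731367253428
```

>>> apply_moves([
  [0,-0.0015,0.0005,0,0,0],
  [0,-0.003,0.0005,0,0,0],
  [0,-0.0045,0.001,0,0,0],
  [0,-0.0045,0.001,0,0,0],
  [0,-0.0045,0.001,0,0,0],
])

```text
time: 29.1
eef_pos: [476.0, 90.9, 83.5]
ee_rot: [0.214, 0.674, 0.674, 0.214]
wrist_force: [-17.9, -3.7, 27.8]
gripper_width: 6.9
grasp_force: 66.7
```

>>> apply_moves([
  [0,0.002,0,0,0,0],
  [0,0.004,0,0,0,0],
  [0,0.004,0,0,0,0],
  [0,0.004,0,0,0,0],
])

```text
time: 29.5
eef_pos: [477.5, 90.9, 85.0]
ee_rot: [0.213, 0.674, 0.675, 0.213]
wrist_force: [-31.9, -2.4, 37.3]
gripper_width: 7.3
grasp_force: 68.7
```

>>> apply_moves([
  [0,0,0,0,0,0],
  [0,0,0,0,0,0],
  [0,0,0,0,0,0],
  [0,0,0,0,0,0],
  [0,0,0,0,0,0],
  [0,0,0,0,0,0],
  [0,0,0,0,0,0],
  [0,0,0,0,0,0],
  [0,0,0,0,0,0],
], grip=1)

```text
time: 30.4
eef_pos: [478.8, 91.0, 83.1]
ee_rot: [0.212, 0.674, 0.675, 0.212]
wrist_force: [0.2, -0.3, -0.5]
gripper_width: 85.2
grasp_force: 0.0
```

```bash
python3 - <<'E'
from h import *
o=sensors.get_obs();print(o['joints'].round(3),o['eef_pos'].round(1),o['gripper_width'],o['wrist_force'])
crop("scene",(280,120,430,290),3.5,"sc4")
E
```

```text
[ 0.291  0.002 -0.989 -0.009 -0.165  1.811] [478.8  91.   83.1] 85.22784750314081 [ 0.19471418 -0.3333353  -0.51374994]
```

View pics/sc4.png

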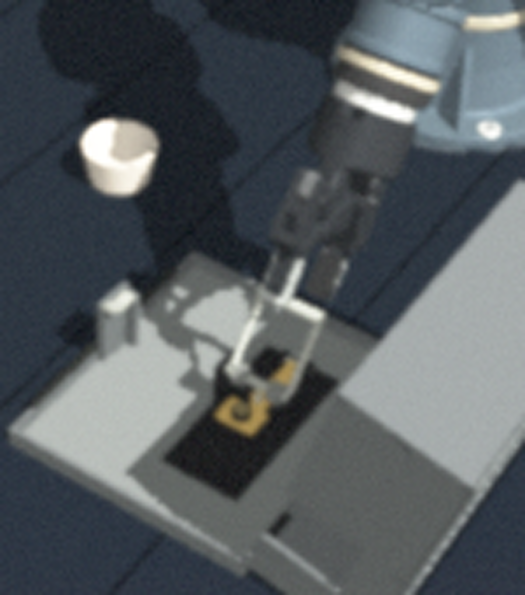

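sc4 shows the jaw standing back by itself, with its bar at about (300,305) and the open fingers clear of it. Next I'll rise, untilt, and go behind the lid.

>>> apply_moves([
  [0,0,-0.01,0,0,0],
  [0,0.004,-0.022,0,0,0],
  [0,0.012,-0.035,0,0,0],
  [0,0.025,-0.05,0,0,0],
  [0,0.045,-0.075,0,0,0],
  [0,0.065,-0.1,0.1,0,0],
  [0,0.085,-0.125,0.23,0,0],
  [0,0.1,-0.148,0.36,0,0],
  [0,0.115,-0.163,0.49,0,0],
  [0,0.115,-0.163,0.61,0,0],
  [0,0.115,-0.163,0.61,0,0],
])

```text
time: 31.55
eef_pos: [482.3, 91.1, 282.4]
ee_rot: [-0.002, 0.707, 0.707, -0.002]
wrist_force: [1.8, 0.7, -0.8]
gripper_width: 85.2
grasp_force: 0.0
```

```bash
python3 - <<'E'
from h import *
o=sensors.get_obs();print(o['joints'].round(3),o['eef_pos'].round(1),o['gripper_width'],o['wrist_force'])
R=Ro.from_quat(np.roll(o['ee_rot'],-1)).as_matrix();print(R.round(3))
vision.snapshot("scene");vision.snapshot("top")
print(tips("jaw_bar","scene"),proj("scene",[483.7,91,98.3]),tips("jaw_bar","top"),proj("top",[483.7,91,98.3]))
look()
E
```

```text
[1.860e-01 1.710e-01 3.000e-02 1.435e+00 1.000e-03 1.757e+00] [482.3  91.1 282.4] 85.21640362625263 [ 1.82428327  0.6818743  -0.75515455]
[[-0.     1.    -0.006]
 [ 1.     0.    -0.   ]
 [-0.    -0.006 -1.   ]]
[([363.1, 206.0], 0.52)] [361.80921092 205.9954172 ] [] [281.61510007 226.85250115]
tub minrect [442.5 226.1] [57.  56.2] 86.5 rect [414. 197.] [472. 256.]
tub [([435.0, 226.5], 0.7)] [array([ 484., -360.])]
[ 348  165   96   21 1110] [20. 95.] 90.0 w [ 649.5 -209. ]
[433 206  13  13 122] [11.4 11. ] 78.7 w [ 525.2 -369.4]
[433 220  13  13 114] [11.1 10.4] 74.1 w [ 482.5 -366.9]
[435 236  13  13 115] [11.2 10.2] 76.0 w [ 437.1 -371.2]
```

>>> apply_moves([
  [0.02,0,-0.01,0,0,0],
  [0.05,-0.005,-0.015,0,0,0],
  [0.09,-0.01,-0.015,0,0,0],
  [0.13,-0.015,-0.015,0,0,0],
  [0.17,-0.02,-0.015,0,0,0],
  [0.21,-0.025,-0.015,0,0,0],
  [0.24,-0.03,-0.015,0,0,0],
  [0.264,-0.031,-0.015,0,0,0],
  [0.264,-0.031,0.02,0,0,0],
  [0.264,-0.031,0.06,0,0,0],
  [0.264,-0.031,0.09,0,0,0],
  [0.264,-0.031,0.102,0,0,0],
  [0.264,-0.031,0.102,0,0,0],
], grip=-1)

```text
time: 33.2
eef_pos: [447.4, 354.3, 180.1]
ee_rot: [-0.0, 0.707, 0.708, -0.001]
wrist_force: [-0.2, 0.9, 0.7]
gripper_width: -0.0
grasp_force: 0.0
```

```bash
python3 - <<'E'
from h import *
o=sensors.get_obs();print(o['joints'].round(3),o['eef_pos'].round(1),o['gripper_width'],o['wrist_force'])
print(tips("lid_edge","scene"))
crop("scene",(290,40,500,290),2.4,"sc5")
E
```

```text
[ 0.67   0.338 -0.004  1.23  -0.     2.239] [447.4 354.3 180.1] -0.014578397144677612 [-0.23084553  0.85363146  0.73832319]
[([443.4, 226.8], 0.57)]
```

View pics/sc5.png

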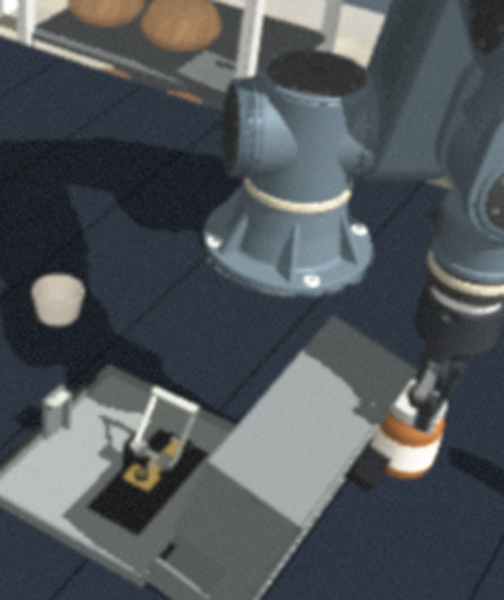

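>>> apply_moves([
  [-0.015,0,0,0,0,0],
  [-0.03,0,0,0,0,0],
  [-0.041,0,0,0,0,0],
  [-0.0555,0,-0.01,0,0,0],
  [-0.0705,0,-0.021,0,0,0],
  [-0.0875,0,-0.029,0,0,0],
  [-0.1045,0,-0.036,0,0,0],
  [-0.1225,0,-0.0415,0,0,0],
  [-0.1405,0,-0.0455,0,0,0],
  [-0.1405,0,-0.0455,0,0,0],
])

```text
time: 34.3
eef_pos: [448.5, 211.8, 227.0]
ee_rot: [0.001, 0.708, 0.707, -0.0]
wrist_force: [-0.9, 0.3, -0.2]
gripper_width: 0.0
grasp_force: 0.0
```

```bash
python3 - <<'E'
from h import *
o=sensors.get_obs();print(o['joints'].round(3),o['eef_pos'].round(1),o['wrist_force'])
vision.snapshot("scene");vision.snapshot("top")
for n in("lid_edge","cam_grip"):print(n,tips(n,"scene"),tips(n,"top"))
for t in(65,70,75,80,90,100):
  a=np.radians(t+25.1);X=[526.3,167.7-245.1*np.cos(a),16+245.1*np.sin(a)];print(t,proj("scene",X).round(1),proj("top",X).round(1))
E
```

```text
[ 4.420e-01  1.900e-01 -8.800e-02  1.293e+00 -1.000e-03  2.014e+00] [448.5 211.8 227. ] [-0.86889554  0.31382985 -0.24776247]
lid_edge [([394.1, 185.8], 0.71)] [([237.2, 204.2], 0.78), ([228.9, 205.5], 0.18)]
cam_grip [([401.3, 192.9], 0.68)] [([229.3, 205.1], 0.65)]
65 [385.6 179.6] [245.5 205.1]
70 [393.5 183.4] [236.9 205.3]
75 [401.4 187.9] [228.6 205.6]
80 [409.1 192.9] [220.6 206. ]
90 [423.8 204.6] [205.8 207. ]
100 [436.9 217.9] [193.2 208.3]
```

>>> apply_moves([
  [-0.018,0,-0.002,0,0,0],
  [-0.0365,0,-0.0025,0,0,0],
  [-0.055,0,-0.0015,0,0,0],
  [-0.0735,0,0.001,0,0,0],
  [-0.0915,0,0.005,0,0,0],
  [-0.109,0,0.011,0,0,0],
  [-0.126,0,0.018,0,0,0],
  [-0.1425,0,0.027,0,0,0],
  [-0.158,0,0.037,0,0,0],
  [-0.1725,0,0.0485,0,0,0],
  [-0.186,0,0.061,0,0,0],
  [-0.1985,0,0.075,0,0,0],
  [-0.2075,0,0.087,0,0,0],
  [-0.2075,0,0.087,0,0,0],
])

```text
time: 36.0
eef_pos: [447.8, 6.6, 137.7]
ee_rot: [-0.001, 0.707, 0.707, -0.001]
wrist_force: [-0.2, -0.4, 0.9]
gripper_width: 0.2
grasp_force: 0.0
```

>>> apply_moves([
  [0,0,0.006,0,0,0],
  [-0.002,0,0.011,0,0,0],
  [-0.003,0,0.016,0,0,0],
  [-0.003,0,0.02,0,0,0],
  [-0.003,0,0.02,0,0,0],
])

```text
time: 36.5
eef_pos: [449.1, 3.0, 120.1]
ee_rot: [0.001, 0.707, 0.707, -0.001]
wrist_force: [-2.3, -7.6, 11.2]
gripper_width: -0.2
grasp_force: 5.5
```

>>> apply_moves([
  [0,0,0.003,0,0,0],
  [0,0,0.004,0,0,0],
  [0,0,0.004,0,0,0],
  [0,0,0.004,0,0,0],
  [0,0,0,0,0,0],
  [0,0,-0.03,0,0,0],
  [0,0,-0.07,0,0,0],
  [0,0,-0.11,0,0,0],
  [0,0,-0.13,0,0,0],
  [0,0,-0.13,0,0,0],
])

```text
time: 37.5
eef_pos: [450.3, 4.2, 251.9]
ee_rot: [0.002, 0.707, 0.708, 0.002]
wrist_force: [0.4, 0.1, -0.8]
gripper_width: 0.2
grasp_force: 0.0
```

```bash
python3 - <<'E'
from h import *
o=sensors.get_obs();print(o['joints'].round(3),o['eef_pos'].round(1),o['wrist_force'])
im=vision.snapshot("top");vision.snapshot("scene")
for n in("lid_edge","cam_grip"):
  s,t=tips(n,"scene"),tips(n,"top");print(n,s,t)
  z={"lid_edge":120,"cam_grip":138}[n]
  if s:print(atz("scene",s[0][0],z))
  if t:print(atz("top",t[0][0],z))
print(proj("scene",[526.3,-29.3,138]),proj("top",[526.3,-29.3,138]))
crop("top",(230,150,360,270),5,"top6",im)
E
```

```text
[ 0.009  0.099 -0.134  1.333  0.     1.579] [450.3   4.2 251.9] [ 0.38943125  0.08599876 -0.76400516]
lid_edge [([309.1, 190.1], 0.95), ([456.6, 230.0], 0.34)] []
[536.49651278 -48.92237605 120.        ]
cam_grip [([315.5, 185.3], 0.71)] []
[526.50025845 -34.59049002 138.        ]
[317.1147868  186.02068231] [324.55433291 209.25847706]
```

View pics/top6.png

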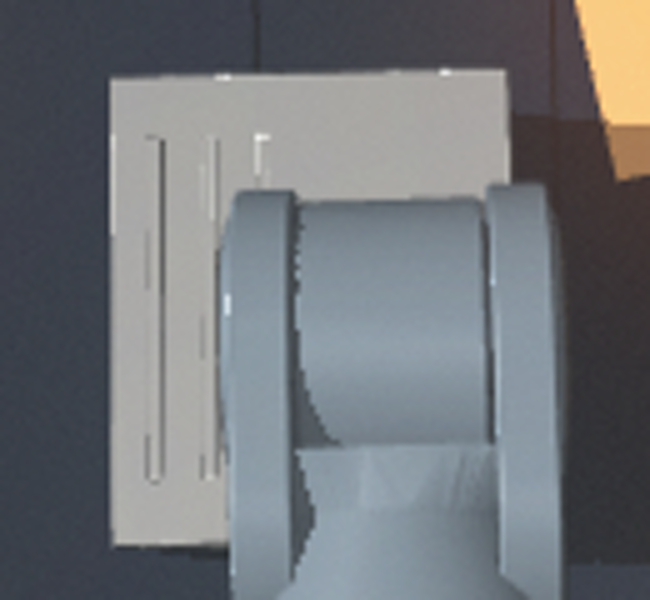

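top6 shows the lid shut, with the arm hiding the knob. I'll crop the scene view for the knob.

```bash
python3 - <<'E'
from h import *
crop("scene",(290,150,350,210),9,"sc7")
for t in(0,.015,.04,.08):
  a=t+np.radians(25.1);print(t,proj("scene",[526.3,167.7-245.1*np.cos(a),16+245.1*np.sin(a)]).round(1))
for a in(0,.25):
  for s in(-23,23):
    print(a,s,[proj("scene",[526.3+s*np.cos(a),-29.3-s*np.sin(a),z]).round(1) for z in(149,)])
E
```

```text
0 [309.7 187.4]
0.015 [310.2 186.7]
0.04 [311.  185.6]
0.08 [312.4 183.9]
0 -23 [array([322.1, 178.6])]
0 23 [array([312.2, 187.5])]
0.25 -23 [array([323.6, 179.5])]
0.25 23 [array([310.6, 186.5])]
```

View pics/sc7.png

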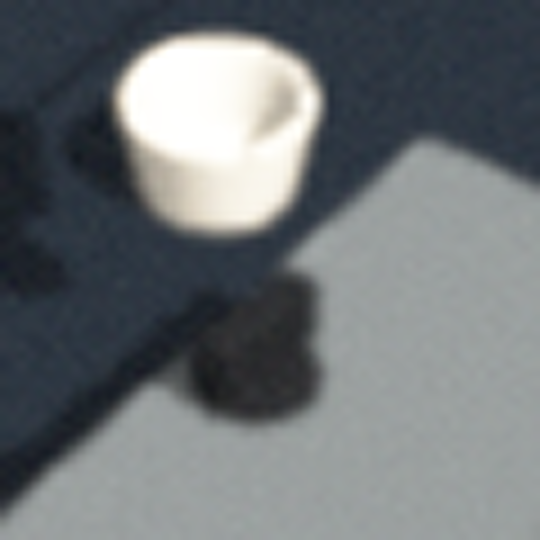

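>>> apply_moves([
  [0.05,0,0,0,0,0],
  [0.1,0,0,0,0,0],
  [0.15,0,0,0,0,0],
  [0.2,0,0,0,0,0],
  [0.22,0,0,0,0,0],
  [0.22,0,0,0,0,0],
], grip=0.05)

```text
time: 38.45
eef_pos: [448.2, 226.5, 248.1]
ee_rot: [-0.0, 0.705, 0.709, -0.001]
wrist_force: [0.4, -0.8, 0.8]
gripper_width: 45.0
grasp_force: 0.0
```

```bash
python3 - <<'E'
from h import *
im=vision.snapshot("top");t=tips("cam_grip","top");print(t,[atz("top",a,138).round(1) for a,s in t[:1]],tips("lid_edge","top"))
g=im.max(2);m=np.zeros(g.shape,np.uint8);m[185:235,312:332]=g[185:235,312:332]<95
n,l,s,c=cv2.connectedComponentsWithStats(m)
for k in range(1,n):
  if s[k,4]>15:print(s[k],c[k].round(1),cv2.minAreaRect(np.argwhere(l==k)[:,::-1].astype(np.float32)),atz("top",c[k],140))
crop("top",(290,180,350,240),9,"top8",im)
E
```

```text
[([325.1, 209.2], 0.49)] [array([526.4, -30.8, 138. ])] [([330.5, 208.3], 0.84)]
[316 201  16  17 187] [323.4 209.4] ((323.5000305175781, 209.5000457763672), (14.142135620117188, 14.142135620117188), 45.0) [525.81170964 -26.25069392 140.        ]
```

View pics/top8.png

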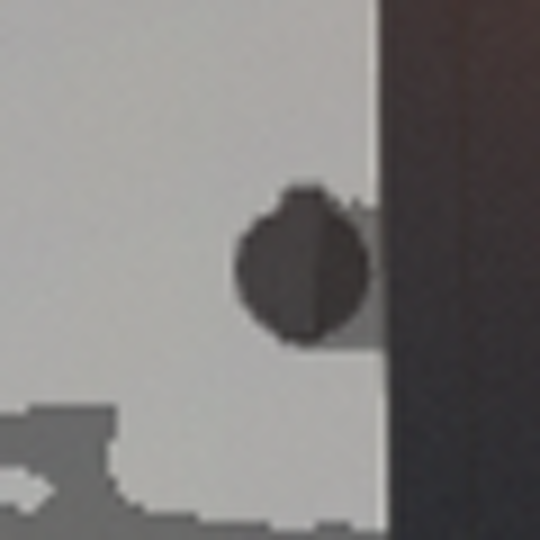

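The top crop shows the knob at about (303,263), that is pixel (323.7,209.2), with its bar lying along world x at nearly 0 rad.

>>> apply_moves([
  [-0.02,0.007,0,0,0,-0.13],
  [-0.04,0.013,0,0,0,-0.27],
  [-0.065,0.02,0,0,0,-0.41],
  [-0.09,0.028,0,0,0,-0.55],
  [-0.115,0.036,0,0,0,-0.69],
  [-0.14,0.044,0,0,0,-0.83],
  [-0.165,0.052,0.01,0,0,-0.97],
  [-0.19,0.06,0.02,0,0,-1.11],
  [-0.215,0.067,0.03,0,0,-1.25],
  [-0.235,0.073,0.04,0,0,-1.39],
  [-0.25,0.077,0.048,0,0,-1.52],
  [-0.2545,0.078,0.048,0,0,-1.57],
  [-0.2545,0.078,0.048,0,0,-1.57],
  [-0.2545,0.078,0.048,0,0,-1.57],
])

```text
time: 40.0
eef_pos: [526.4, -31.4, 201.4]
ee_rot: [0.0, 0.002, 1.0, -0.0]
wrist_force: [0.1, -0.0, -0.8]
gripper_width: 44.8
grasp_force: 0.0
```

```bash
python3 - <<'E'
from h import *
o=sensors.get_obs();print(o['joints'].round(3),o['eef_pos'].round(1),o['gripper_width'],o['wrist_force'])
R=Ro.from_quat(np.roll(o['ee_rot'],-1)).as_matrix();print(R.round(3))
E
```

```text
[-0.06   0.254 -0.07   1.247 -0.    -0.056] [526.4 -31.4 201.4] 44.83148623781301 [ 0.14919349 -0.0287415  -0.82042353]
[[-1.     0.003  0.   ]
 [ 0.003  1.    -0.   ]
 [-0.    -0.    -1.   ]]
```

Now lower to z≈133 with y +3 mm, then close.

>>> apply_moves([
  [0,0.003,0.02,0,0,0],
  [0,0.003,0.04,0,0,0],
  [0,0.003,0.053,0,0,0],
  [0,0.003,0.06,0,0,0],
  [0,0.003,0.065,0,0,0],
  [0,0.003,0.068,0,0,0],
  [0,0.003,0.068,0,0,0],
])

```text
time: 40.7
eef_pos: [526.9, -27.4, 133.3]
ee_rot: [0.0, 0.0, 1.0, -0.0]
wrist_force: [-0.6, 0.2, 0.7]
gripper_width: 44.4
grasp_force: 0.0
```

>>> apply_moves([
  [0,0,0,0,0,0],
  [0,0,0,0,0,0],
  [0,0,0,0,0,0],
  [0,0,0,0,0,0],
  [0,0,0,0,0,0],
  [0,0,0,0,0,0],
], grip=-1)

```text
time: 41.3
eef_pos: [526.7, -25.3, 133.1]
ee_rot: [-0.0, -0.001, 1.0, 0.002]
wrist_force: [0.5, 11.9, -2.8]
gripper_width: 11.6
grasp_force: 62.7
```

>>> apply_moves([
  [0,0.002,0,0,0,0],
  [0,0.003,0,0,0,0.1],
  [0,0.003,0,0,0,0.2],
  [0,0.003,0,0,0,0.3],
  [0,0.003,0,0,0,0.4],
  [0,0.003,0,0,0,0.5],
  [0,0.003,0,0,0,0.6],
  [0,0.003,0,0,0,0.7],
  [0,0.003,0,0,0,0.8],
  [0,0.003,0,0,0,0.8],
])

```text
time: 42.3
eef_pos: [527.4, -22.9, 133.4]
ee_rot: [-0.0, 0.39, 0.921, 0.002]
wrist_force: [2.2, 10.1, -2.1]
gripper_width: 11.5
grasp_force: 62.8
```

>>> apply_moves([
  [0.001,0.001,0,0,0,0.1],
  [0.0015,0.0015,0,0,0,0.2],
  [0.0015,0.0015,0,0,0,0.3],
  [0.0015,0.0015,0,0,0,0.4],
  [0.0015,0.0015,0,0,0,0.5],
  [0.0015,0.0015,0,0,0,0.6],
  [0.0015,0.0015,0,0,0,0.7],
  [0.0015,0.0015,0,0,0,0.76],
  [0.0015,0.0015,0,0,0,0.8],
  [0.0015,0.0015,0,0,0,0.8],
  [0.0015,0.0015,0,0,0,0.8],
])

```text
time: 43.4
eef_pos: [529.1, -22.4, 132.4]
ee_rot: [0.001, 0.717, 0.697, 0.001]
wrist_force: [12.1, 0.2, -18.1]
gripper_width: 11.7
grasp_force: 61.1
```

```bash
python3 - <<'E'
from h import *
o=sensors.get_obs();print(o['joints'].round(3),o['eef_pos'].round(1),o['gripper_width'],o['wrist_force'],o['ft_torque'])
R=Ro.from_quat(np.roll(o['ee_rot'],-1)).as_matrix();print(R.round(3))
E
```

```text
[-0.042  0.296 -0.194  1.077 -0.     1.557] [529.1 -22.4 132.4] 11.700712805568529 [ 12.05363643   0.16643044 -18.058509  ] [ 0.02231516 -2.35531143  0.6219778 ]
[[ 0.028  1.     0.003]
 [ 1.    -0.028 -0.   ]
 [-0.     0.003 -1.   ]]
```

>>> apply_moves([
  [0,0,0,0,0,0],
  [0,0,0,0,0,0],
  [0,0,0,0,0,0],
  [0,0,0,0,0,0],
  [0,0,-0.02,0,0,0],
  [0,0,-0.06,0,0,0],
  [0,0,-0.1,0,0,0],
  [0.05,0,-0.12,0,0,0],
  [0.1,0,-0.12,0,0,0],
  [0.15,0,-0.12,0,0,0],
  [0.2,0,-0.12,0,0,0],
  [0.25,0,-0.12,0,0,0],
  [0.25,0,-0.12,0,0,0],
], grip=0.2)

```text
time: 44.7
eef_pos: [533.7, 232.6, 252.8]
ee_rot: [-0.0, 0.716, 0.698, 0.0]
wrist_force: [-0.4, -0.6, -0.0]
gripper_width: 51.4
grasp_force: 0.0
```

```bash
python3 - <<'E'
from h import *
im=look()
print(tips("lid_edge","top"),tips("lid_edge","scene"))
a=cv2.resize(im[180:240,290:350],None,fx=6,fy=6,interpolation=cv2.INTER_CUBIC);b=vision.snapshot("scene")
b=cv2.resize(b[160:220,290:350],None,fx=6,fy=6,interpolation=cv2.INTER_CUBIC);cv2.imwrite("pics/end.png",np.hstack([a,b])[...,::-1])
E
```

```text
tub minrect [441.8 226. ] [57.4 55.4] 85.9 rect [413. 197.] [471. 255.]
tub [([436.0, 228.6], 0.98), ([295.8, 212.6], 0.49)] [array([ 478., -362.])]
[ 348  165   96   21 1110] [20. 95.] 90.0 w [ 649.5 -209. ]
[433 206  13  13 122] [11.6 10.9] 76.0 w [ 525.5 -369.5]
[433 220  13  13 114] [11.1 10.2] 74.1 w [ 482.8 -366.7]
[435 236  13  13 114] [11.2 10.2] 76.0 w [ 437.  -371.3]
[([332.2, 209.3], 0.55)] [([309.4, 191.3], 0.97), ([456.9, 229.3], 0.6)]
```

View pics/end.png

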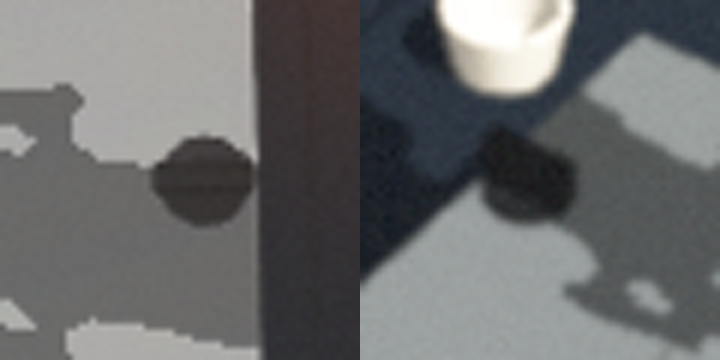

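The knob bar now lies across the lid edge at end.png (205,182), a full quarter turn. All three blocks are still in the tub, so I'm handing in.

```bash
python3 -c "
from bench import bot
print(bot.sign_off())"
```

```text
the job is handed in; nothing more can be done
None
```

The job is handed in, at about 45 s of the 210 s limit. All three bait blocks are in the upright tub, the jaw held on its catch by itself before the lid was shut over it, and the knob has had its full quarter turn. The lid was too fine to measure drawn tight in the pictures; the knob's position and the pull felt while turning it are the evidence for that. The hand-in gave no verdict.

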